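# Reassemble the strainer stack of a hand press

## Robot

A 6-joint arm with a two-finger parallel gripper is mounted at the origin on the work surface. World frame = base frame: x ahead of the robot, y to its left, z up, the work surface at z = 0. Lengths are in m, angles in rad, forces in N, time in s.
With the tool pointing down it reaches from about 0.35 to 0.775 m from the base axis. Payload 7.3 kg.
Tool frame: the origin (TCP) lies at the very end of the fingers, on their centre line; the grasp point (between the pads) lies 19 mm behind it; z points along the fingers, y is the line along which they close (so a half turn about z gives the same grasp; the last joint's range is limited). The gripper opens to 92 mm and grips with 3 to 60 N. Pads are 19 mm wide; open, the fingers measure 130 mm over their backs; the gripper's body (75 mm by 190 mm) begins 47 mm behind the grasp point.
Start: joints at [0.988, 0.342, 1.524, -0, 1.275, -0.146], TCP at [0.222, 0.476, 0.227] pointing down, gripper open.
Joint ranges: [-2.53, 2.53], [-0.77, 2.02], [0.04, 2.7], [-1, 4.14], [0.28, 2.66], [-3.11, 3.11]. Speed limits (rad/s): [2.57, 2.57, 3.14, 3.14, 3.14, 3.14].

## Interface

Orientations are given as [roll, pitch, yaw] about the fixed x, y, z axes, in that order (R = Rz(yaw) Ry(pitch) Rx(roll)).
In Python, from cell import robot gives the robot as it stands. The module is installed in compiled form; this text tells all that it offers.
- The arm moves only by the tool arm_command, never from a script. Its argument "moves" is a list of rows, each a list of 3 entries, a list of its own where there are three numbers: the shift along the tool's x, y, z in m, then the turn, a rotation vector about the tool's x, y, z in rad, then the finger opening in m, from 0 to 0.0918. In form: [[[dx, dy, dz], [ax, ay, az], claw], ...]. A call has exactly 5 rows; each row is the pose to reach, as a shift and turn from the pose commanded when the call began, along the tool's axes at that moment; what a row does not reach only later rows make up. A row lasts 1/10 s, in which the tool goes at most 50 mm and 8.59 degrees, less where a joint would pass 70% of its speed; a pose out of reach is approached as far as the arm can. A call with a gripper value outside its range is refused whole. The fingers move at their own pace and stop on an object; "squeeze" is the grip in N (left out, the last holds). Time passes only in rows, so rows that repeat a pose let the fingers close, or fill a call up. It gives the time, the measured TCP pose, the force, the opening and the grip force at its end, in the units of the state.
- robot.observe(): the state, without advancing time (a new reading comes with each control period).
- robot.read_camera(name): name is "side" or "top" or "wrist"; returns the picture (384x512x3 uint8, red, green, blue); there is no depth.
- robot.camera_model(name): a dict with "fx", "fy", "cx", "cy" (pixels), "R" (3x3) and "t" (3): a world point X has camera coordinates R X + t. Camera axes: x right, y down, z forward; pixel columns grow to the right and rows downward; lengths in m; the calibration is good to about 2 mm. The wrist camera is an equidistant fisheye: a pixel r from the principal point sees the ray r / f radians off the axis. A picture is of the moment at which its call begins: read the wrist's pose just before it. camera_model takes no time and is no camera call; for the wrist camera it gives the pose at the moment of the call.
- robot.hand_in(): hands the job in; it is judged then, once.
The state is a dict: "time": time; "qpos": joint angles; "qvel": joint speeds; "joint_efforts": joint torques, N m; "tool_pos": TCP position; "tool_rot": TCP orientation; "contact_force": force on the tool from outside, world axes, zero at the start; "torque": the same for the moment, N m; "opening": finger opening in m; "grip_force": force on a finger pad.
Only numpy, scipy, OpenCV 4.12 (cv2) and the standard library are available. Lean on these libraries where they do the work, as an engineer would, in place of code of your own. Each camera call takes 0.05 s, during which the arm holds its last target. There are 200 camera calls.

## Task

Put the washed hand press back together on its post: first the strainer disc with its collar upward, then the spacer sleeve down over that collar, then the cap with its handle upward; its slot has to be worked by feel onto the cross pin of the post, pushed down against the spring and twisted until it stays locked under the pin when let go. Never push or pull any part on the press with more than 30 N, and leave the bowl, the mug and the bottle standing where they are.

Things in the scene. Friction and masses are not known exactly. Their poses are not given: they have to be found in the camera images.
- press: Hand press, fixed to the counter: round grey foot 128 mm across, 35 mm high, small spout towards its +x. Origin at the centre of its underside, z up. In its middle a sprung dark steel seat, 64 mm across, top 45 mm above the counter, with a centring boss 30 mm across, 9 mm high, tapered at the top; through it a steel post 12 mm thick.
- post_top (a point): Top of the post, on its axis, 109 mm above the counter (the last 6 mm are a cone). Axes as those of the foot; they do not show how the cross pin is turned.
- pin_mid (a point): Middle of the cross pin through the post, 92.5 mm above the counter. Pin 5 mm thick, 30 mm from end to end, top side 95 mm, underside 90 mm above the counter. Axes as those of the foot: the pin lies along this x axis only roughly, turned up to 0.6 rad either way, which is not measured; it has to be felt or seen. It stays as it is (resists turning with 1.5 N m).
- seat (a joint): How far the sprung seat is pushed down, m: 0 is up, 0.010 the bottom stop. The spring pushes up with 7 N at 0, growing by 0.8 N per mm (15 N at the stop); the parts' weight alone does not move it. With all parts stacked and the cap locked under the pin it reads about 0.004.
- strainer_mid (a point): Strainer disc, steel: perforated flange 84 mm across, 5 mm thick, on it a round collar 40 mm across outside, 34 mm inside, open through, its top 32 mm above the underside. The point is on its axis 16 mm above its underside; z is up along the collar. About 0.12 kg; grip it across the collar, clear of the flange. Seated, its underside is 45 mm above the counter.
- spacer_mid (a point): Spacer sleeve, grey plastic ring: 58 mm across outside, 46 mm inside, 36 mm high, the same either way up. The point is its centre, 18 mm above its underside. About 0.08 kg. Seated on the strainer's flange, its underside is 50 mm above the counter.
- cap_grip (a point): Centre of the cap's black handle bar, 50 mm above the underside of the cap's disc. The bar lies along the cap's x axis, 56 mm long, 16 mm wide, 16 mm high, on two uprights; its underside is 34 mm above the disc's top, and the post goes up into this space. z is up.
- cap: Clamp cap: aluminium disc 58 mm across, 8 mm thick, with the handle over it. Origin at the centre of the disc's underside. About 0.15 kg. Slot crosswise, it rests on the pin, disc underside 95 mm above the counter; slot on the pin, it drops onto the spacer, underside 86 mm.
- cap_slot (a point): Centre of the keyhole through the disc: square hole of 15 mm for the post and, along the cap's x axis, a slot 35 mm long, 9 mm wide for the pin (passes within about 0.12 rad, either half-turn alike). On the spacer, push down more than 4 mm (seat at 0.006 to 0.008) so that the disc is below the pin, twist half a radian or more (a quarter turn is surest, either way), let go.
- strainer: The strainer disc; origin at the centre of its underside.
- spacer: The spacer sleeve; origin at the centre of its underside.
- bowl: White breakfast bowl, 112 mm across, 60 mm high, to be left alone. Origin at the centre of its underside.
- mug: Blue mug, 80 mm across, 90 mm high, to be left alone. Origin at the centre of its underside.
- juice: Amber juice bottle, 72 mm across, 190 mm high, to be left alone. Origin at the centre of its underside.
Not all that is in view belongs to the job. Leave any orange or yellow look-alike of the strainer alone. Leave any blue look-alike of the spacer alone.

How it is judged:
On the way, in this order (a step that is already met when the one before it is completed fails the run):
1. the strainer disc lies flat on the seat, around the post (horizontal distance between strainer_mid and post_top below 0.007 m and z of strainer_mid in the frame of press between 0.0495 and 0.064 m and angle between strainer_mid's own z axis and vertical below 0.06 rad), for 0.2 s.
2. the spacer sleeve stands over the strainer's collar, on its flange (all of step 1 and horizontal distance between spacer_mid and post_top below 0.007 m and z of spacer_mid in the frame of press between 0.0565 and 0.071 m and angle between spacer_mid's own z axis and vertical below 0.06 rad), for 0.2 s.
3. the cap has been pushed down on the spacer against the spring (seat down by 4 mm) (all of step 2 and horizontal distance between cap_grip and post_top below 0.007 m and z of cap_grip in the frame of press between 0.1245 and 0.134 m and angle between cap_grip's own z axis and vertical below 0.08 rad and value of joint seat above 0.0022 m and value of joint seat above 0.004 m), for 0.1 s.
At the end, for the whole second after the job is handed in: Strainer, spacer and cap are stacked in this order around the post (each within 7 mm of its axis, strainer and spacer tilted less than 0.06 rad, cap less than 0.08), the cap is let go and at rest, and it is locked under the pin so that the seat stays pushed down by more than 2.2 mm (all of step 2 and horizontal distance between cap_grip and post_top below 0.007 m and z of cap_grip in the frame of press between 0.1245 and 0.134 m and angle between cap_grip's own z axis and vertical below 0.08 rad and value of joint seat above 0.0022 m and linear speed of cap below 0.01 m/s and angular speed of cap below 0.1 rad/s); the robot touches nothing.
It fails at once if the strainer, the spacer or the cap bears on the press (foot, seat, post, pin) with more than 30 N (contact force between press and strainer above 30 N or contact force between press and spacer above 30 N or contact force between press and cap above 30 N).
It fails at once if the bowl is moved by more than 20 mm or tipped (distance of bowl from where it was at the start of the episode above 0.02 m or angle between bowl's own z axis and vertical above 0.3 rad).
It fails at once if the mug is moved by more than 20 mm or tipped (distance of mug from where it was at the start of the episode above 0.02 m or angle between mug's own z axis and vertical above 0.3 rad).
It fails at once if the bottle is moved by more than 20 mm or tipped (distance of juice from where it was at the start of the episode above 0.02 m or angle between juice's own z axis and vertical above 0.3 rad).
It also fails if it takes over 72 s, if anything falls off the work surface, if the arm or the gripper's body presses on something with over 40 N, if the wrist force passes 120 N, or if a joint passes its speed limit or range.

## Working session

There is one attempt and no reset: what is moved stays moved. The work goes in short steps, Python scripts to look and compute and a tool call to move; the robot and the scene stay as the last step left them, time stands still between calls to the robot, and variables do not carry over. Pictures are saved under pics/ and viewed, at most 10 in all, crops included, and the job is handed in when it is done.

Besides the shell and the picture viewer there is one more tool, called after "Call:" by a JSON object that holds its "api" and its "payload", one argument or row to a line. arm_command: Moves the arm, as the interface text tells. Its arguments: {"type":"object","properties":{"moves":{"type":"array"},"squeeze":{"type":"number"}},"required":["moves"]}

```bash
mkdir -p pics; cat > h.py <<'E'
import numpy as np, cv2
from cell import robot
from scipy.spatial.transform import Rotation as Ro
def snap(n,f):
    im=robot.read_camera(n); cv2.imwrite('pics/'+f,im[:,:,::-1]); return im
def ray(n,u,v,m=None):
    m=m or robot.camera_model(n); R=np.array(m['R']);t=np.array(m['t'])
    a=(u-m['cx'])/m['fx'];b=(v-m['cy'])/m['fy']
    if n=='wrist':
        r=np.hypot(a,b); d=np.array([a*np.sinc(r/np.pi),b*np.sinc(r/np.pi),np.cos(r)])
    else: d=np.array([a,b,1.])
    return -R.T@t, R.T@d
def at(n,u,v,z,m=None):
    o,d=ray(n,u,v,m); return o+d*(z-o[2])/d[2]
def proj(n,X,m=None):
    m=m or robot.camera_model(n); c=np.array(m['R'])@np.array(X)+np.array(m['t'])
    if n=='wrist':
        r=np.hypot(c[0],c[1]); k=np.arctan2(r,c[2])/max(r,1e-9)
    else: k=1/c[2]
    return np.array([m['cx']+m['fx']*c[0]*k, m['cy']+m['fy']*c[1]*k])
E
python3 - <<'E'
from h import *
a=snap('top','top0.png');b=snap('side','side0.png')
cv2.imwrite('pics/both0.png',cv2.resize(np.vstack([a,b])[:,:,::-1],None,fx=.78,fy=.78))
print(robot.observe())
for n in('top','side','wrist'):print(n,robot.camera_model(n))
E
```

```text
{'time': 0.1, 'qpos': array([ 9.87984536e-01,  3.42670626e-01,  1.52492341e+00,  1.50003875e-06,
        1.27537656e+00, -1.45991411e-01]), 'qvel': array([ 3.32675250e-04, -6.68362801e-04, -3.61860867e-03, -1.71737564e-03,
        3.56044364e-04, -7.99415061e-05]), 'joint_efforts': array([ 2.24097559e-03, -4.32005060e+01, -2.44694567e+01,  7.18722283e-02,
        5.25809114e-02, -6.02231557e-05]), 'tool_pos': array([0.2218836 , 0.47541361, 0.22610466]), 'tool_rot': array([-3.14022957e+00, -2.01874189e-04,  2.70477170e+00]), 'contact_force': array([ 0.1522559 , -0.15926522, -0.72149457]), 'torque': array([-0.03742545,  0.01981671, -0.03772412]), 'grip_force': 0.0, 'opening': 0.09196143893667351}
top {'fx': 350.5465654488087, 'fy': 350.5465654488087, 'cx': 254.1514059179785, 'cy': 192.25724810958815, 'R': array([[-0.02087249, -0.99962607,  0.01766543],
       [-0.99487928,  0.01901917, -0.09926471],
       [ 0.09889161, -0.01964687, -0.99490424]]), 't': array([0.07027844, 0.58278869, 1.00898893])}
side {'fx': 412.9539490060028, 'fy': 412.9539490060028, 'cx': 251.1769286290298, 'cy': 190.19558715185687, 'R': array([[ 0.96568695, -0.25963828, -0.00605663],
       [-0.14002846, -0.50089165, -0.85410748],
       [ 0.21872529,  0.82564854, -0.52006128]]), 't': array([-0.52573272,  0.16839238,  0.86403505])}
wrist {'fx': 297.3186396354542, 'fy': 297.3186396354542, 'cx': 251.1635539637051, 'cy': 193.75524809685956, 'R': array([[ 0.42363869,  0.90582742, -0.00263691],
       [ 0.87888988, -0.41033233,  0.24326931],
       [ 0.219278  , -0.10537585, -0.9699552 ]]), 't': array([-0.52371297, -0.03006662,  0.38889057])}
```

View pics/top0.png

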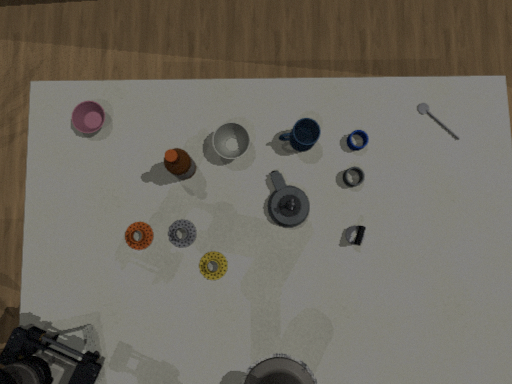

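View pics/side0.png

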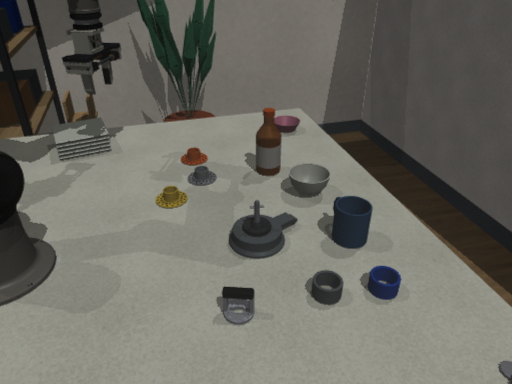

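The top view offers these candidates:
- **Strainers:** orange (139,236), steel-grey (182,233) and yellow (213,265). The grey one is the steel part.
- **Sleeves:** grey (353,177) and blue (358,140). The grey one is meant.
- **Cap and press:** cap at (357,236), press at (289,206).

I'll confirm these in one enlarged crop.

```bash
python3 - <<'E'
from h import *
a=cv2.imread('pics/top0.png');b=cv2.imread('pics/side0.png')
def c(i,u,v,w,h,W=266,H=300):return cv2.resize(i[v-h:v+h,u-w:u+w],(W,H),interpolation=cv2.INTER_CUBIC)
o=np.vstack([np.hstack([c(a,175,245,53,60),c(a,357,190,53,60),c(a,290,206,35,40)]),np.hstack([c(b,195,180,53,60),c(b,238,303,35,40),c(b,260,230,44,50)])])
cv2.imwrite('pics/crop0.png',np.clip(o*1.5,0,255).astype(np.uint8))
for n,i in(('strainer',(182,233)),('spacer',(353,177)),('cap',(352,236)),('press',(289,206)),('bowl',(231,141)),('mug',(305,134)),('juice',(178,162)),('blue',(358,140)),('yellow',(213,265)),('orange',(139,236))):
  z={'strainer':.02,'spacer':.036,'cap':.008,'press':.04,'bowl':.05,'mug':.08,'juice':.1}.get(n,.02)
  print(n,at('top',*i,z).round(3))
o,_=ray('top',0,0);print(o,ray('side',0,0)[0])
E
```

```text
strainer [0.469 0.273 0.02 ]
spacer [ 0.623 -0.235  0.036]
cap [ 0.449 -0.232  0.008]
press [ 0.541 -0.042  0.04 ]
bowl [0.734 0.124 0.05 ]
mug [ 0.744 -0.09   0.08 ]
juice [0.665 0.269 0.1  ]
blue [ 0.739 -0.261  0.02 ]
yellow [0.374 0.183 0.02 ]
orange [0.463 0.398 0.02 ]
[0.48149075 0.07899148 1.06045622] [ 0.34228664 -0.76554329  0.5899922 ]
```

View pics/crop0.png

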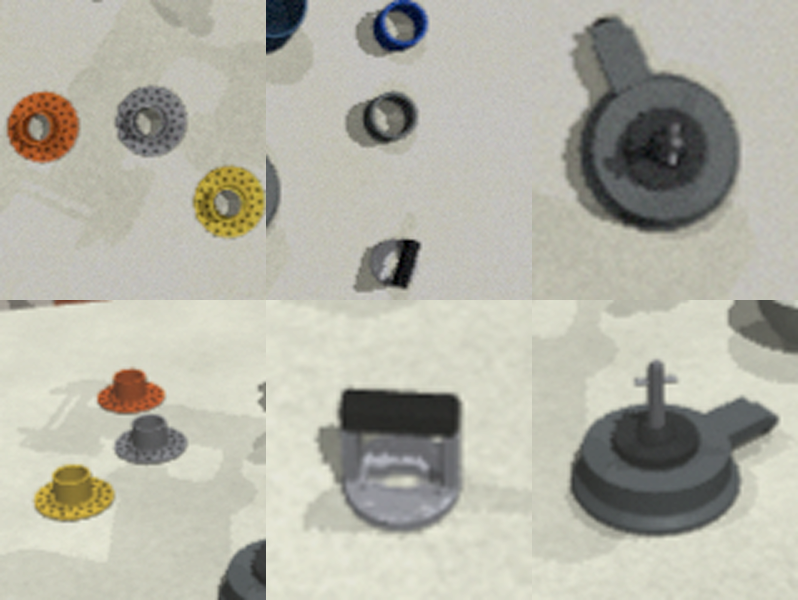

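The crop confirms it: the steel strainer (collar up), the grey sleeve and the cap (handle up) are the right parts, and the pin shows on the post. Next I hover above the strainer.

```bash
cat >> h.py <<'E'
def plan(p,yaw=None):
    s=robot.observe(); R=Ro.from_euler('xyz',s['tool_rot']); y=s['tool_rot'][2] if yaw is None else yaw
    y=s['tool_rot'][2]+(y-s['tool_rot'][2]+np.pi/2)%np.pi-np.pi/2
    T=Ro.from_euler('xyz',[np.pi,0,y])
    print('t',round(s['time'],2),'pos',s['tool_pos'].round(4),'rot',s['tool_rot'].round(3),'q6',s['qpos'][5].round(2),'SHIFT',R.inv().apply(np.array(p)-s['tool_pos']).round(4),'TURN',(R.inv()*T).as_rotvec().round(4))
def blob(im,lo,hi,u=None,v=None,r=None,hsv=True):
    h=cv2.cvtColor(im,cv2.COLOR_RGB2HSV) if hsv else im
    m=cv2.inRange(h,np.array(lo),np.array(hi))
    if u is not None:
        k=np.zeros_like(m); cv2.circle(k,(int(u),int(v)),int(r),255,-1); m&=k
    return m
E
python3 - <<'E'
from h import *
m=robot.camera_model('wrist');s=robot.observe();R=Ro.from_euler('xyz',s['tool_rot'])
c=-np.array(m['R']).T@np.array(m['t']);print('cam in tool',R.inv().apply(c-s['tool_pos']),'axis',R.inv().apply(np.array(m['R'])[2]))
plan([.469,.273,.16])
a=cv2.imread('pics/top0.png');h=cv2.cvtColor(a,cv2.COLOR_BGR2HSV)
for u,v in((182,225),(175,240),(195,235),(182,215),(353,170),(345,178),(362,178),(300,220),(353,160)):print((u,v),h[v,u],end=' ')
E
```

```text
cam in tool [ 6.50583793e-02 -9.03563911e-05 -1.57021966e-01] axis [-0.24346428 -0.00139113  0.96990887]
t 0.1 pos [0.2219 0.4754 0.2261] rot [-3.14  -0.     2.705] q6 -0.15 SHIFT [-0.3096 -0.0788  0.0661] TURN [-0.0014 -0.0002  0.    ]
(182, 225) [105   7  76] (175, 240) [120   7  39] (195, 235) [30  6 84] (182, 215) [ 27  21 124] (353, 170) [45 24 42] (345, 178) [90 41 31] (362, 178) [75 13 39] (300, 220) [90 12 66] (353, 160) [ 30   6 128]
```

Call:
{"api": "arm_command", "payload": {
  "moves": [
    [[-0.05, -0.0125, 0.01], [0, 0, 0], 0.09],
    [[-0.1, -0.025, 0.02], [0, 0, 0], 0.09],
    [[-0.145, -0.037, 0.03], [0, 0, 0], 0.09],
    [[-0.19, -0.049, 0.04], [0, 0, 0], 0.09],
    [[-0.235, -0.06, 0.05], [0, 0, 0], 0.09]
  ]
}}

```text
time: 0.6
tool_pos: [0.4107, 0.3203, 0.1761]
tool_rot: [-3.141, -0.0, 2.705]
contact_force: [-0.0, -0.1, -0.5]
opening: 0.09
grip_force: 0.0
```

Call:
{"api": "arm_command", "payload": {
  "moves": [
    [[-0.045, -0.0115, 0.008], [0, 0, 0], 0.09],
    [[-0.075, -0.019, 0.016], [0, 0, 0], 0.09],
    [[-0.075, -0.019, 0.016], [0, 0, 0], 0.09],
    [[-0.075, -0.019, 0.016], [0, 0, 0], 0.09],
    [[-0.075, -0.019, 0.016], [0, 0, 0], 0.09]
  ]
}}

```text
time: 1.1
tool_pos: [0.4687, 0.2737, 0.1608]
tool_rot: [-3.142, -0.001, 2.706]
contact_force: [-0.4, -0.3, -1.0]
opening: 0.0897
grip_force: 0.0
```

```bash
python3 - <<'E'
from h import *
m=robot.camera_model('wrist');im=snap('wrist','w1.png')
print(proj('wrist',[.469,.273,.005],m));plan([.469,.273,.16])
import pickle;pickle.dump(m,open('m1.pkl','wb'))
E
```

```text
[251.17798905 182.17821515]
t 1.15 pos [0.4687 0.2739 0.161 ] rot [ 3.141 -0.     2.706] q6 -0.75 SHIFT [-0.0007 -0.0007  0.001 ] TURN [ 0.0003 -0.0001 -0.    ]
```

View pics/w1.png

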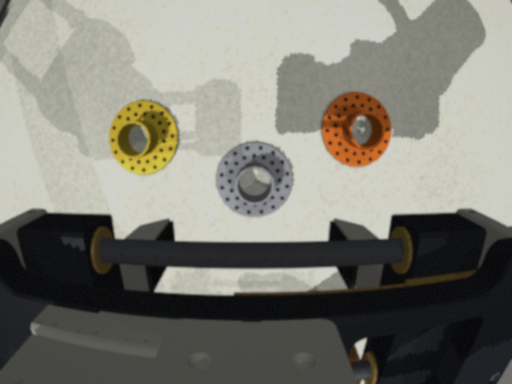

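The wrist view shows the steel strainer at about (255,178), between yellow (144,137) and orange (357,129). I'll fit its flange circle on the plane.

```bash
cat >> h.py <<'E'
def circ(im,n,m,u,v,r,z,vmax,smax=90,bgr=None):
    """dark/grey blob around (u,v): hull cast to plane z, circle fit"""
    h=cv2.cvtColor(im,cv2.COLOR_RGB2HSV)
    k=blob(im,(0,0,0),(180,smax,vmax),u,v,r); k=cv2.morphologyEx(k,cv2.MORPH_CLOSE,np.ones((5,5)));k=cv2.morphologyEx(k,cv2.MORPH_OPEN,np.ones((3,3)))
    cs,_=cv2.findContours(k,cv2.RETR_EXTERNAL,cv2.CHAIN_APPROX_NONE); c=max(cs,key=cv2.contourArea)
    P=np.array([at(n,x,y,z,m)[:2] for x,y in cv2.convexHull(c)[:,0]])
    A=np.c_[2*P,np.ones(len(P))];s=np.linalg.lstsq(A,(P**2).sum(1),rcond=None)[0]
    R=np.sqrt(s[2]+s[0]**2+s[1]**2); e=np.hypot(*(P-s[:2]).T)-R
    print('circle c',s[:2].round(4),'D',(2*R).round(4),'rms',e.std().round(4),'mec',np.array(cv2.minEnclosingCircle(P.astype(np.float32))[0]).round(4),len(P))
    return s[:2]
E
python3 - <<'E'
from h import *
import pickle;m=pickle.load(open('m1.pkl','rb'));im=cv2.imread('pics/w1.png')[:,:,::-1].copy()
h=cv2.cvtColor(im,cv2.COLOR_RGB2HSV);print(h[178,205:305:3].tolist())
for v in(160,175,190):c=circ(im,'wrist',m,255,178,43,.005,v)
plan([*c,.009])
E
```

```text
[[32, 19, 205], [33, 15, 209], [30, 15, 209], [30, 17, 200], [105, 7, 153], [111, 12, 150], [115, 10, 152], [115, 11, 142], [114, 11, 120], [120, 10, 129], [114, 10, 132], [108, 9, 135], [38, 17, 120], [30, 19, 122], [30, 18, 126], [30, 19, 123], [33, 19, 121], [36, 18, 141], [33, 18, 170], [30, 18, 172], [33, 17, 176], [33, 15, 171], [110, 10, 148], [113, 10, 102], [105, 12, 86], [113, 13, 76], [110, 11, 136], [115, 10, 150], [107, 12, 152], [60, 2, 140], [33, 15, 206], [32, 17, 210], [34, 17, 210], [32, 17, 207]]
circle c [0.4673 0.2778] D 0.083 rms 0.0004 mec [0.4677 0.278 ] 31
circle c [0.4674 0.2777] D 0.0843 rms 0.0004 mec [0.4677 0.2781] 32
circle c [0.4664 0.2773] D 0.0868 rms 0.001 mec [0.4655 0.2768] 33
t 1.15 pos [0.4687 0.2739 0.161 ] rot [ 3.141 -0.     2.706] q6 -0.75 SHIFT [0.0035 0.0021 0.152 ] TURN [ 0.0003 -0.0001 -0.    ]
```

Call:
{"api": "arm_command", "payload": {
  "moves": [
    [[0.003, 0.003, 0.045], [0, 0, 0], 0.065],
    [[0.003, 0.003, 0.09], [0, 0, 0], 0.065],
    [[0.003, 0.003, 0.13], [0, 0, 0], 0.065],
    [[0.003, 0.003, 0.15], [0, 0, 0], 0.065],
    [[0.003, 0.003, 0.15], [0, 0, 0], 0.065]
  ]
}}

```text
time: 1.65
tool_pos: [0.4654, 0.2772, 0.0083]
tool_rot: [-3.138, -0.004, 2.707]
contact_force: [-0.1, 0.7, -0.2]
opening: 0.0654
grip_force: 0.0
```

Call:
{"api": "arm_command", "payload": {
  "moves": [
    [[0, 0, 0], [0, 0, 0], 0.03],
    [[0, 0, 0], [0, 0, 0], 0.03],
    [[0, 0, 0], [0, 0, 0], 0.03],
    [[0, 0, 0], [0, 0, 0], 0.03],
    [[0, 0, 0], [0, 0, 0], 0.03]
  ],
  "squeeze": 25
}}

```text
time: 2.15
tool_pos: [0.4688, 0.2774, 0.0121]
tool_rot: [3.14, 0.001, 2.705]
contact_force: [-1.4, 0.7, 7.9]
opening: 0.0393
grip_force: 25.0
```

Call:
{"api": "arm_command", "payload": {
  "moves": [
    [[0, 0, -0.02], [0, 0, 0], 0.03],
    [[0, -0.01, -0.06], [0, 0, 0], 0.03],
    [[-0.005, -0.03, -0.1], [0, 0, 0], 0.03],
    [[-0.015, -0.06, -0.14], [0, 0, 0], 0.03],
    [[-0.025, -0.1, -0.16], [0, 0, 0], 0.03]
  ]
}}

```text
time: 2.65
tool_pos: [0.4498, 0.1758, 0.1741]
tool_rot: [3.138, 0.005, 2.707]
contact_force: [0.7, -0.6, -0.7]
opening: 0.0389
grip_force: 25.0
```

Call:
{"api": "arm_command", "payload": {
  "moves": [
    [[-0.015, -0.045, -0.01], [0, 0, 0], 0.03],
    [[-0.03, -0.09, -0.02], [0, 0, 0], 0.03],
    [[-0.045, -0.13, -0.02], [0, 0, 0], 0.03],
    [[-0.053, -0.155, -0.02], [0, 0, 0], 0.03],
    [[-0.053, -0.158, -0.02], [0, 0, 0], 0.03]
  ]
}}

```text
time: 3.15
tool_pos: [0.4293, 0.0077, 0.1911]
tool_rot: [-3.141, 0.001, 2.701]
contact_force: [-0.1, -0.1, -0.5]
opening: 0.0391
grip_force: 25.0
```

Call:
{"api": "arm_command", "payload": {
  "moves": [
    [[0, 0, 0], [0, 0, 0], 0.03],
    [[0, 0, 0], [0, 0, 0], 0.03],
    [[0, 0, 0], [0, 0, 0], 0.03],
    [[0, 0, 0], [0, 0, 0], 0.03],
    [[0, 0, 0], [0, 0, 0], 0.03]
  ]
}}

```text
time: 3.65
tool_pos: [0.4297, 0.0109, 0.1906]
tool_rot: [3.141, -0.0, 2.706]
contact_force: [-0.3, -0.2, -1.0]
opening: 0.0392
grip_force: 25.0
```

```bash
python3 - <<'E'
from h import *
m=robot.camera_model('wrist');im=snap('wrist','w2.png')
for z in(0.035,.0925,.109):print(proj('wrist',[.541,-.042,z],m))
plan([.541,-.042,.16]);print(robot.observe()['opening'])
import pickle;pickle.dump(m,open('m2.pkl','wb'))
E
```

```text
[250.86952752 281.83217741]
[250.75502183 309.68439505]
[250.71552832 319.26797364]
t 3.7 pos [0.4297 0.0107 0.1907] rot [ 3.142 -0.     2.706] q6 -1.29 SHIFT [-0.1232 -0.0008  0.0306] TURN [ 0.0001 -0.0002 -0.    ]
0.03921488664199231
```

View pics/w2.png

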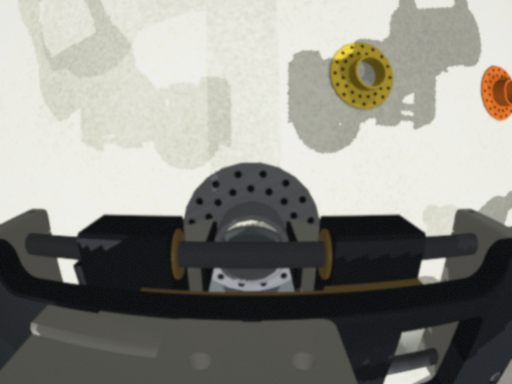

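The wrist camera looks towards the base (image up is tool +x), so the press has to be viewed from the other side. The strainer is held level and centred.

Call:
{"api": "arm_command", "payload": {
  "moves": [
    [[-0.048, 0, 0], [0, 0, 0], 0.03],
    [[-0.096, 0, 0], [0, 0, 0], 0.03],
    [[-0.144, 0, 0], [0, 0, 0], 0.03],
    [[-0.192, 0, 0], [0, 0, 0], 0.03],
    [[-0.238, 0, 0], [0, 0, 0], 0.03]
  ]
}}

```text
time: 4.2
tool_pos: [0.647, -0.0911, 0.1903]
tool_rot: [3.142, -0.0, 2.705]
contact_force: [-0.0, 0.7, -0.2]
opening: 0.0392
grip_force: 25.0
```

Call:
{"api": "arm_command", "payload": {
  "moves": [
    [[0, 0, 0], [0, 0, 0], 0.03],
    [[0, 0, 0], [0, 0, 0], 0.03],
    [[0, 0, 0], [0, 0, 0], 0.03],
    [[0, 0, 0], [0, 0, 0], 0.03],
    [[0, 0, 0], [0, 0, 0], 0.03]
  ]
}}

```text
time: 4.7
tool_pos: [0.6448, -0.0899, 0.1917]
tool_rot: [3.141, 0.001, 2.705]
contact_force: [-0.1, 0.7, -1.2]
opening: 0.039
grip_force: 25.0
```

```bash
python3 - <<'E'
from h import *
m=robot.camera_model('wrist');im=snap('wrist','w3.png')
for z in(0.035,.0925,.109):print(proj('wrist',[.541,-.042,z],m))
plan([.541,-.042,.16])
import pickle;pickle.dump(m,open('m3.pkl','wb'))
cv2.imwrite('pics/w3c.png',cv2.resize(np.clip(im[0:230,140:360,::-1]*1.6,0,255).astype(np.uint8),None,fx=2.6,fy=2.6,interpolation=cv2.INTER_CUBIC))
E
```

```text
[251.11894286  74.19279816]
[251.04011345  64.04927675]
[251.01058325  60.27234085]
t 4.75 pos [ 0.6449 -0.09    0.1916] rot [3.141e+00 1.000e-03 2.705e+00] q6 -1.39 SHIFT [ 0.1145 -0.0004  0.0315] TURN [0.0003 0.0009 0.    ]
```

View pics/w3c.png

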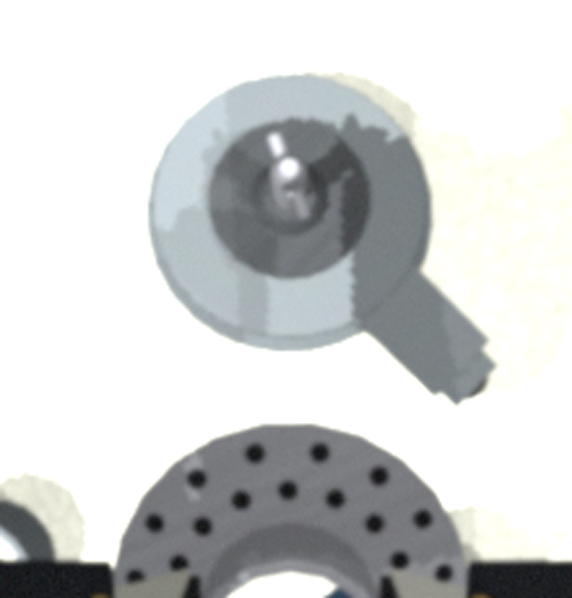

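The post top is at about (251.2,64.2) full-frame px. The pin runs from (244.6,51.9) to (258.1,83.5), the seat centre is near (251.3,76.2), and the spout points to the lower right.

```bash
python3 - <<'E'
from h import *
import pickle;m=pickle.load(open('m3.pkl','rb'))
f=lambda u,v,z:at('wrist',140+u/2.6,v/2.6,z,m)[:2].round(4)
print('post',f(289,167,.109))
a,b=f(272,135,.0935),f(307,217,.0935);d=b-a;print('pin',a,b,(a+b)/2,np.hypot(*d),'dir',np.arctan2(d[1],d[0])%np.pi)
s=[f(u,v,.045) for u,v in((208,198),(370,198),(290,118),(290,278))];print('seat',s,np.mean(s,0))
t=[f(u,v,.035) for u,v in((150,210),(432,210),(290,75),(290,337))];print('foot',np.mean(t,0),np.hypot(*(t[0]-t[1])),np.hypot(*(t[2]-t[3])))
e=f(475,380,.03)-np.mean(s,0);print('spout yaw',np.arctan2(e[1],e[0]))
# held strainer flange: near edge row 425 => compare with tcp
s=robot.observe();print(s['tool_pos'])
for u,v,z in((290,425,.1845),(117,570,.1845),(468,570,.1845)):print(at('wrist',140+u/2.6,v/2.6,z,m))
plan([.541,-.042,.15])
E
```

```text
post [ 0.5441 -0.0433]
pin [ 0.529  -0.0424] [ 0.5592 -0.0439] [ 0.5441  -0.04315] 0.030237228708993823 dir 3.091964563388456
seat [array([ 0.5306, -0.0718]), array([ 0.5572, -0.0148]), array([ 0.5148, -0.0293]), array([ 0.5732, -0.0566])] [ 0.54395  -0.043125]
foot [ 0.545725 -0.0435  ] 0.11394955024044634 0.10947296469905253
spout yaw 0.3833403423193379
[ 0.64491143 -0.0900009   0.19162324]
[ 0.60737141 -0.07254143  0.1845    ]
[ 0.62056986 -0.12227131  0.1845    ]
[ 0.65447808 -0.04963791  0.1845    ]
t 4.75 pos [ 0.6449 -0.09    0.1916] rot [3.141e+00 1.000e-03 2.705e+00] q6 -1.39 SHIFT [ 0.1145 -0.0004  0.0415] TURN [0.0003 0.0009 0.    ]
```

Press axis is at (0.5441, -0.0432) and the pin yaw is about -0.05 rad; its length comes out at 30.2 mm, which checks. I go over the post and down in steps.

Call:
{"api": "arm_command", "payload": {
  "moves": [
    [[0.045, 0, 0.01], [0, 0, 0], 0.03],
    [[0.085, 0, 0.02], [0, 0, 0], 0.03],
    [[0.111, 0, 0.03], [0, 0, 0], 0.03],
    [[0.111, 0, 0.05], [0, 0, 0], 0.03],
    [[0.111, 0, 0.054], [0, 0, 0], 0.03]
  ]
}}

```text
time: 5.25
tool_pos: [0.5431, -0.0428, 0.1359]
tool_rot: [-3.141, -0.002, 2.705]
contact_force: [0.3, -0.4, -0.9]
opening: 0.0388
grip_force: 25.0
```

Call:
{"api": "arm_command", "payload": {
  "moves": [
    [[0, 0, 0], [0, 0, 0], 0.03],
    [[0, 0, 0], [0, 0, 0], 0.03],
    [[0, 0, 0.0], [0, 0, 0], 0.03],
    [[0, 0, 0], [0, 0, 0], 0.03],
    [[0, 0, 0], [0, 0, 0], 0.03]
  ]
}}

```text
time: 5.75
tool_pos: [0.545, -0.0437, 0.137]
tool_rot: [3.141, 0.001, 2.705]
contact_force: [-1.1, 0.3, -0.8]
opening: 0.0392
grip_force: 25.0
```

```bash
python3 - <<'E'
from h import *
plan([.5441,-.0432,.095])
E
```

```text
t 5.75 pos [ 0.545  -0.0437  0.137 ] rot [3.141e+00 1.000e-03 2.705e+00] q6 -1.35 SHIFT [0.001 0.    0.042] TURN [0.0002 0.0006 0.    ]
```

Call:
{"api": "arm_command", "payload": {
  "moves": [
    [[0.001, 0, 0.012], [0, 0, 0], 0.03],
    [[0.001, 0, 0.022], [0, 0, 0], 0.03],
    [[0.001, 0, 0.03], [0, 0, 0], 0.03],
    [[0.001, 0, 0.036], [0, 0, 0], 0.03],
    [[0.001, 0, 0.042], [0, 0, 0], 0.03]
  ]
}}

```text
time: 6.25
tool_pos: [0.5437, -0.043, 0.0939]
tool_rot: [-3.142, -0.001, 2.705]
contact_force: [-0.5, 0.4, -1.1]
opening: 0.039
grip_force: 25.0
```

Call:
{"api": "arm_command", "payload": {
  "moves": [
    [[0, 0, 0.006], [0, 0, 0], 0.03],
    [[0, 0, 0.012], [0, 0, 0], 0.03],
    [[0, 0, 0.018], [0, 0, 0], 0.03],
    [[0, 0, 0.022], [0, 0, 0], 0.03],
    [[0, 0, 0.024], [0, 0, 0], 0.03]
  ]
}}

```text
time: 6.75
tool_pos: [0.5437, -0.043, 0.0702]
tool_rot: [-3.142, -0.001, 2.705]
contact_force: [-0.2, -0.9, -1.2]
opening: 0.0392
grip_force: 25.0
```

Call:
{"api": "arm_command", "payload": {
  "moves": [
    [[0, 0, 0.003], [0, 0, 0], 0.03],
    [[0, 0, 0.006], [0, 0, 0], 0.03],
    [[0, 0, 0.008], [0, 0, 0], 0.03],
    [[0, 0, 0.01], [0, 0, 0], 0.03],
    [[0, 0, 0.01], [0, 0, 0], 0.03]
  ]
}}

```text
time: 7.25
tool_pos: [0.5437, -0.0431, 0.0605]
tool_rot: [-3.142, -0.0, 2.705]
contact_force: [0.2, 0.2, -1.6]
opening: 0.0392
grip_force: 25.0
```

Call:
{"api": "arm_command", "payload": {
  "moves": [
    [[0, 0, 0.001], [0, 0, 0], 0.03],
    [[0, 0, 0.002], [0, 0, 0], 0.03],
    [[0, 0, 0.003], [0, 0, 0], 0.03],
    [[0, 0, 0.003], [0, 0, 0], 0.03],
    [[0, 0, 0.003], [0, 0, 0], 0.03]
  ]
}}

```text
time: 7.75
tool_pos: [0.5438, -0.0431, 0.0577]
tool_rot: [3.141, 0.0, 2.705]
contact_force: [0.4, 0.4, -1.0]
opening: 0.0391
grip_force: 25.0
```

Call:
{"api": "arm_command", "payload": {
  "moves": [
    [[0, 0, 0.0005], [0, 0, 0], 0.03],
    [[0, 0, 0.001], [0, 0, 0], 0.03],
    [[0, 0, 0.0015], [0, 0, 0], 0.03],
    [[0, 0, 0.0015], [0, 0, 0], 0.03],
    [[0, 0, 0.0015], [0, 0, 0], 0.03]
  ]
}}

```text
time: 8.25
tool_pos: [0.544, -0.0431, 0.057]
tool_rot: [3.141, 0.001, 2.705]
contact_force: [-1.4, -0.1, 6.0]
opening: 0.0387
grip_force: 25.0
```

Call:
{"api": "arm_command", "payload": {
  "moves": [
    [[0, 0, 0], [0, 0, 0], 0.045],
    [[0, 0, 0], [0, 0, 0], 0.055],
    [[0, 0, 0], [0, 0, 0], 0.06],
    [[0, 0, 0], [0, 0, 0], 0.06],
    [[0, 0, 0], [0, 0, 0], 0.06]
  ]
}}

```text
time: 8.75
tool_pos: [0.5438, -0.0431, 0.0561]
tool_rot: [3.142, -0.0, 2.705]
contact_force: [0.2, -1.1, -0.1]
opening: 0.0599
grip_force: 0.0
```

Call:
{"api": "arm_command", "payload": {
  "moves": [
    [[0, 0, -0.02], [0, 0, 0], 0.06],
    [[0, 0, -0.05], [0, 0, 0], 0.06],
    [[0, 0, -0.08], [0, 0, 0], 0.06],
    [[-0.02, 0, -0.11], [0, 0, 0], 0.06],
    [[-0.06, 0, -0.12], [0, 0, 0], 0.06]
  ]
}}

```text
time: 9.25
tool_pos: [0.5988, -0.0679, 0.1803]
tool_rot: [3.14, 0.004, 2.706]
contact_force: [0.4, 0.8, 0.7]
opening: 0.0602
grip_force: 0.0
```

Call:
{"api": "arm_command", "payload": {
  "moves": [
    [[-0.04, 0, 0], [0, 0, 0], 0.08],
    [[-0.055, 0, 0], [0, 0, 0], 0.08],
    [[-0.055, 0, 0], [0, 0, 0], 0.08],
    [[-0.055, 0, 0], [0, 0, 0], 0.08],
    [[-0.055, 0, 0], [0, 0, 0], 0.08]
  ]
}}

```text
time: 9.75
tool_pos: [0.6471, -0.0911, 0.1761]
tool_rot: [-3.142, -0.001, 2.705]
contact_force: [-0.1, -1.1, -0.5]
opening: 0.0794
grip_force: 0.0
```

```bash
python3 - <<'E'
from h import *
m=robot.camera_model('wrist');im=snap('wrist','w4.png')
p=proj('wrist',[.5441,-.0432,.05],m);print(p,proj('wrist',[.5441,-.0432,.109],m))
import pickle;pickle.dump(m,open('m4.pkl','wb'))
u,v=p.astype(int);u0=u-75;v0=max(v-65,0);print(u0,v0)
cv2.imwrite('pics/w4c.png',cv2.resize(np.clip(im[v0:v0+130,u0:u0+150,::-1]*1.5,0,255).astype(np.uint8),None,fx=4,fy=4,interpolation=cv2.INTER_CUBIC))
plan([.623,-.235,.17])
E
```

```text
[251.50085209  70.29548936] [251.48530018  57.32581716]
176 5
t 9.8 pos [ 0.6472 -0.0911  0.1764] rot [ 3.142e+00 -1.000e-03  2.705e+00] q6 -1.39 SHIFT [-0.0388 -0.1406  0.0063] TURN [ 0.0001 -0.0006 -0.    ]
```

View pics/w4c.png

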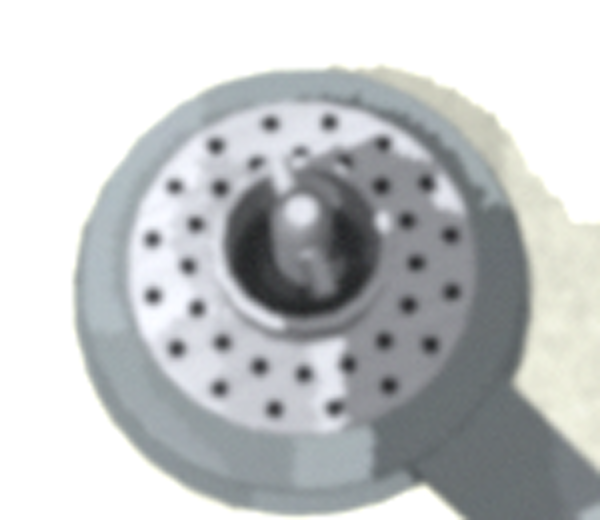

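The strainer sits flat and centred around the post (crop centre about (302,265), concentric with the foot). Now to the spacer.

Call:
{"api": "arm_command", "payload": {
  "moves": [
    [[-0.01, -0.04, 0], [0, 0, 0], 0.08],
    [[-0.022, -0.08, 0], [0, 0, 0], 0.08],
    [[-0.033, -0.115, 0], [0, 0, 0], 0.08],
    [[-0.039, -0.14, 0.005], [0, 0, 0], 0.08],
    [[-0.039, -0.14, 0.005], [0, 0, 0], 0.08]
  ]
}}

```text
time: 10.3
tool_pos: [0.6225, -0.2382, 0.1708]
tool_rot: [-3.141, -0.001, 2.701]
contact_force: [0.4, 0.7, -0.3]
opening: 0.0803
grip_force: 0.0
```

Call:
{"api": "arm_command", "payload": {
  "moves": [
    [[0, 0, 0], [0, 0, 0], 0.08],
    [[0, 0, 0], [0, 0, 0], 0.08],
    [[0, 0, 0], [0, 0, 0], 0.08],
    [[0, 0, 0], [0, 0, 0], 0.08],
    [[0, 0, 0], [0, 0, 0], 0.08]
  ]
}}

```text
time: 10.8
tool_pos: [0.6244, -0.2343, 0.1713]
tool_rot: [3.141, 0.0, 2.706]
contact_force: [-0.1, -1.3, 0.4]
opening: 0.08
grip_force: 0.0
```

```bash
python3 - <<'E'
from h import *
m=robot.camera_model('wrist');im=snap('wrist','w5.png')
import pickle;pickle.dump(m,open('m5.pkl','wb'))
u,v=proj('wrist',[.623,-.235,.03],m);print(u,v)
h=cv2.cvtColor(im,cv2.COLOR_RGB2HSV);print(h[int(v),int(u)-60:int(u)+60:4].tolist());print(h[int(v)-60:int(v)+60:4,int(u)].tolist())
for vm in(90,110,130):c=circ(im,'wrist',m,u,v,50,.036,vm,60)
plan([*c,.012])
E
```

```text
250.51072388838887 183.52256104373987
[[32, 17, 205], [32, 18, 213], [32, 18, 212], [32, 18, 216], [32, 19, 215], [34, 19, 215], [32, 19, 179], [32, 20, 182], [90, 9, 119], [103, 19, 92], [30, 15, 132], [30, 18, 131], [33, 19, 131], [30, 17, 123], [33, 18, 155], [30, 17, 208], [32, 18, 196], [35, 18, 182], [32, 18, 182], [34, 20, 178], [99, 15, 119], [75, 10, 104], [36, 20, 130], [33, 20, 129], [30, 17, 165], [32, 17, 208], [32, 18, 211], [30, 18, 208], [30, 18, 212], [32, 19, 203]]
[[30, 17, 216], [30, 15, 219], [33, 14, 221], [30, 18, 218], [32, 17, 219], [34, 19, 217], [32, 16, 221], [35, 20, 165], [30, 18, 130], [35, 18, 86], [96, 23, 56], [94, 16, 114], [32, 18, 208], [32, 18, 202], [30, 18, 207], [30, 17, 208], [33, 18, 156], [30, 18, 102], [26, 18, 100], [30, 17, 103], [38, 13, 81], [90, 19, 41], [110, 17, 45], [97, 21, 111], [30, 17, 206], [32, 18, 215], [30, 18, 213], [32, 18, 212], [32, 18, 211], [34, 18, 211]]
circle c [ 0.6285 -0.2409] D 0.0454 rms 0.0004 mec [ 0.6282 -0.2411] 15
circle c [ 0.6243 -0.2379] D 0.0559 rms 0.0012 mec [ 0.6241 -0.2384] 30
circle c [ 0.625 -0.234] D 0.0631 rms 0.0024 mec [ 0.6271 -0.2325] 22
t 10.85 pos [ 0.6243 -0.2345  0.1713] rot [3.141 0.    2.706] q6 -1.61 SHIFT [-0.0004  0.0008  0.1593] TURN [0.0001 0.0001 0.    ]
```

```bash
python3 - <<'E'
from h import *
import pickle;m=pickle.load(open('m5.pkl','rb'));im=cv2.imread('pics/w5.png')[:,:,::-1].copy()
k=blob(im,(60,5,20),(130,70,150),250,183,50);k=cv2.morphologyEx(k,cv2.MORPH_OPEN,np.ones((2,2)))
cs,_=cv2.findContours(k,cv2.RETR_EXTERNAL,cv2.CHAIN_APPROX_NONE);c=max(cs,key=cv2.contourArea)
print(cv2.boundingRect(c),cv2.contourArea(c))
P=np.array([at('wrist',x,y,.036,m)[:2] for x,y in cv2.convexHull(c)[:,0]]).astype(np.float32)
A=np.c_[2*P,np.ones(len(P))];s=np.linalg.lstsq(A,(P**2).sum(1),rcond=None)[0];print(s[:2],2*np.sqrt(s[2]+s[0]**2+s[1]**2),cv2.minEnclosingCircle(P))
plan([*s[:2],.012])
E
```

```text
(221, 161, 56, 57) 2353.0
[ 0.62735741 -0.23903512] 0.05707230646781184 ((0.6266322135925293, -0.23953871428966522), 0.029724031686782837)
t 10.85 pos [ 0.6243 -0.2345  0.1713] rot [3.141 0.    2.706] q6 -1.61 SHIFT [-0.0046 -0.0028  0.1593] TURN [0.0001 0.0001 0.    ]
```

Call:
{"api": "arm_command", "payload": {
  "moves": [
    [[-0.0045, -0.003, 0.045], [0, 0, 0], 0.082],
    [[-0.0045, -0.003, 0.09], [0, 0, 0], 0.082],
    [[-0.0045, -0.003, 0.13], [0, 0, 0], 0.082],
    [[-0.0045, -0.003, 0.155], [0, 0, 0], 0.082],
    [[-0.0045, -0.003, 0.16], [0, 0, 0], 0.082]
  ]
}}

```text
time: 11.35
tool_pos: [0.6248, -0.2385, 0.0073]
tool_rot: [3.141, -0.007, 2.705]
contact_force: [-0.1, -0.2, -0.9]
opening: 0.0821
grip_force: 0.0
```

Call:
{"api": "arm_command", "payload": {
  "moves": [
    [[0, 0, 0], [0, 0, 0], 0.05],
    [[0, 0, 0], [0, 0, 0], 0.05],
    [[0, 0, 0], [0, 0, 0], 0.05],
    [[0, 0, 0], [0, 0, 0], 0.05],
    [[0, 0, 0], [0, 0, 0], 0.05]
  ],
  "squeeze": 20
}}

```text
time: 11.85
tool_pos: [0.6279, -0.2401, 0.0131]
tool_rot: [3.142, 0.003, 2.705]
contact_force: [-0.4, -0.7, 5.0]
opening: 0.0567
grip_force: 20.0
```

Call:
{"api": "arm_command", "payload": {
  "moves": [
    [[0, 0, -0.03], [0, 0, 0], 0.05],
    [[0, 0, -0.07], [0, 0, 0], 0.05],
    [[0, 0, -0.11], [0, 0, 0], 0.05],
    [[0.005, 0.02, -0.14], [0, 0, 0], 0.05],
    [[0.01, 0.04, -0.155], [0, 0, 0], 0.05]
  ]
}}

```text
time: 12.35
tool_pos: [0.6358, -0.1998, 0.1702]
tool_rot: [3.141, 0.005, 2.703]
contact_force: [1.6, 0.5, -1.1]
opening: 0.0566
grip_force: 20.0
```

```bash
python3 - <<'E'
from h import *
plan([.5441,-.0432,.145])
E
```

```text
t 12.35 pos [ 0.6358 -0.1998  0.1702] rot [3.141 0.005 2.703] q6 -1.55 SHIFT [0.1496 0.1029 0.0244] TURN [0.0002 0.0054 0.    ]
```

Call:
{"api": "arm_command", "payload": {
  "moves": [
    [[0.035, 0.025, 0], [0, 0, 0], 0.05],
    [[0.075, 0.052, 0], [0, 0, 0], 0.05],
    [[0.115, 0.08, 0.01], [0, 0, 0], 0.05],
    [[0.14, 0.097, 0.02], [0, 0, 0], 0.05],
    [[0.1495, 0.103, 0.025], [0, 0, 0], 0.05]
  ]
}}

```text
time: 12.85
tool_pos: [0.5408, -0.04, 0.141]
tool_rot: [3.142, -0.002, 2.707]
contact_force: [-0.4, -1.0, -0.3]
opening: 0.0564
grip_force: 20.0
```

Call:
{"api": "arm_command", "payload": {
  "moves": [
    [[0, 0, 0], [0, 0, 0], 0.05],
    [[0, 0, 0], [0, 0, 0], 0.05],
    [[0, 0, 0], [0, 0, 0], 0.05],
    [[0, 0, 0], [0, 0, 0], 0.05],
    [[0, 0, 0], [0, 0, 0], 0.05]
  ]
}}

```text
time: 13.35
tool_pos: [0.5433, -0.0435, 0.1412]
tool_rot: [3.142, 0.0, 2.704]
contact_force: [-0.3, -0.4, -0.5]
opening: 0.0565
grip_force: 20.0
```

```bash
python3 - <<'E'
from h import *
plan([.5441,-.0432,.094])
E
```

```text
t 13.35 pos [ 0.5433 -0.0435  0.1412] rot [3.142 0.    2.704] q6 -1.35 SHIFT [-0.0006  0.0006  0.0472] TURN [0.0001 0.0003 0.    ]
```

Call:
{"api": "arm_command", "payload": {
  "moves": [
    [[-0.0005, 0.0005, 0.012], [0, 0, 0], 0.05],
    [[-0.0005, 0.0005, 0.024], [0, 0, 0], 0.05],
    [[-0.0005, 0.0005, 0.034], [0, 0, 0], 0.05],
    [[-0.0005, 0.0005, 0.042], [0, 0, 0], 0.05],
    [[-0.0005, 0.0005, 0.047], [0, 0, 0], 0.05]
  ]
}}

```text
time: 13.85
tool_pos: [0.5431, -0.0423, 0.0929]
tool_rot: [-3.141, -0.002, 2.705]
contact_force: [-0.5, -0.2, -0.2]
opening: 0.0565
grip_force: 20.0
```

Call:
{"api": "arm_command", "payload": {
  "moves": [
    [[0, 0, 0.003], [0, 0, 0], 0.05],
    [[0, 0, 0.006], [0, 0, 0], 0.05],
    [[0, 0, 0.009], [0, 0, 0], 0.05],
    [[0, 0, 0.012], [0, 0, 0], 0.05],
    [[0, 0, 0.014], [0, 0, 0], 0.05]
  ]
}}

```text
time: 14.35
tool_pos: [0.5436, -0.0424, 0.0801]
tool_rot: [3.141, 0.0, 2.705]
contact_force: [-0.7, -0.2, -1.3]
opening: 0.056
grip_force: 20.0
```

Call:
{"api": "arm_command", "payload": {
  "moves": [
    [[0, 0, 0.003], [0, 0, 0], 0.05],
    [[0, 0, 0.006], [0, 0, 0], 0.05],
    [[0, 0, 0.009], [0, 0, 0], 0.05],
    [[0, 0, 0.012], [0, 0, 0], 0.05],
    [[0, 0, 0.014], [0, 0, 0], 0.05]
  ]
}}

```text
time: 14.85
tool_pos: [0.5435, -0.0424, 0.0659]
tool_rot: [3.142, -0.0, 2.705]
contact_force: [0.8, 0.8, -1.2]
opening: 0.0564
grip_force: 20.0
```

Call:
{"api": "arm_command", "payload": {
  "moves": [
    [[0, 0, 0.001], [0, 0, 0], 0.05],
    [[0, 0, 0.0015], [0, 0, 0], 0.05],
    [[0, 0, 0.002], [0, 0, 0], 0.05],
    [[0, 0, 0.0025], [0, 0, 0], 0.05],
    [[0, 0, 0.003], [0, 0, 0], 0.05]
  ]
}}

```text
time: 15.35
tool_pos: [0.5436, -0.0424, 0.0633]
tool_rot: [3.141, 0.0, 2.705]
contact_force: [1.1, 0.1, -0.2]
opening: 0.0564
grip_force: 20.0
```

Call:
{"api": "arm_command", "payload": {
  "moves": [
    [[0, 0, 0], [0, 0, 0], 0.062],
    [[0, 0, 0], [0, 0, 0], 0.07],
    [[0, 0, 0], [0, 0, 0], 0.076],
    [[0, 0, 0], [0, 0, 0], 0.08],
    [[0, 0, 0], [0, 0, 0], 0.08]
  ]
}}

```text
time: 15.85
tool_pos: [0.5436, -0.0424, 0.0633]
tool_rot: [3.141, 0.0, 2.705]
contact_force: [0.2, 0.5, 0.9]
opening: 0.0795
grip_force: 0.0
```

Call:
{"api": "arm_command", "payload": {
  "moves": [
    [[0, 0, -0.02], [0, 0, 0], 0.08],
    [[0, 0, -0.05], [0, 0, 0], 0.08],
    [[0, 0, -0.08], [0, 0, 0], 0.08],
    [[-0.02, 0, -0.11], [0, 0, 0], 0.08],
    [[-0.06, 0, -0.12], [0, 0, 0], 0.08]
  ]
}}

```text
time: 16.35
tool_pos: [0.5986, -0.0673, 0.1875]
tool_rot: [3.14, 0.004, 2.706]
contact_force: [0.5, 0.1, -0.3]
opening: 0.0802
grip_force: 0.0
```

Call:
{"api": "arm_command", "payload": {
  "moves": [
    [[-0.04, 0, 0], [0, 0, 0], 0.08],
    [[-0.055, 0, 0], [0, 0, 0], 0.08],
    [[-0.055, 0, 0], [0, 0, 0], 0.08],
    [[-0.055, 0, 0], [0, 0, 0], 0.08],
    [[-0.055, 0, 0], [0, 0, 0], 0.08]
  ]
}}

```text
time: 16.85
tool_pos: [0.6469, -0.0905, 0.1832]
tool_rot: [-3.142, -0.001, 2.705]
contact_force: [0.1, 0.5, -0.3]
opening: 0.0797
grip_force: 0.0
```

```bash
python3 - <<'E'
from h import *
m=robot.camera_model('wrist');im=snap('wrist','w6.png')
p=proj('wrist',[.5441,-.0432,.05],m);q=proj('wrist',[.5441,-.0432,.086],m)
u,v=p.astype(int);u0=u-75;v0=max(v-65,0);print(u0,v0,'rim expected at crop',(q-[u0,v0])*4)
cv2.imwrite('pics/w6c.png',cv2.resize(np.clip(im[v0:v0+130,u0:u0+150,::-1]*1.5,0,255).astype(np.uint8),None,fx=4,fy=4,interpolation=cv2.INTER_CUBIC))
# cap from top+side bars
a=cv2.imread('pics/top0.png')[:,:,::-1].copy()
k=blob(a,(0,0,0),(180,255,28),360,235,20);cs,_=cv2.findContours(k,0,1);c=max(cs,key=cv2.contourArea);r=cv2.minAreaRect(c);print(r)
b=cv2.boxPoints(r);P=np.array([at('top',*x,.058)[:2] for x in b]);print(P,P.mean(0))
e=max([P[1]-P[0],P[2]-P[1]],key=np.linalg.norm);print('bar yaw',np.arctan2(e[1],e[0])%np.pi,np.linalg.norm(e))
plan([*P.mean(0),.19])
E
```

```text
175 6 rim expected at crop [303.5889671  236.77856018]
((358.9135437011719, 234.7810821533203), (5.73467493057251, 18.600934982299805), 17.10272979736328)
[[ 0.43103829 -0.22051189]
 [ 0.48107878 -0.23872649]
 [ 0.47594899 -0.25425294]
 [ 0.42594564 -0.23595987]] [ 0.45350293 -0.2373628 ]
bar yaw 2.7925029035970086 0.053252439886828686
t 16.9 pos [ 0.647  -0.0905  0.1834] rot [ 3.142e+00 -1.000e-03  2.705e+00] q6 -1.39 SHIFT [ 0.1133 -0.2149 -0.0065] TURN [ 0.     -0.0005 -0.    ]
```

View pics/w6c.png

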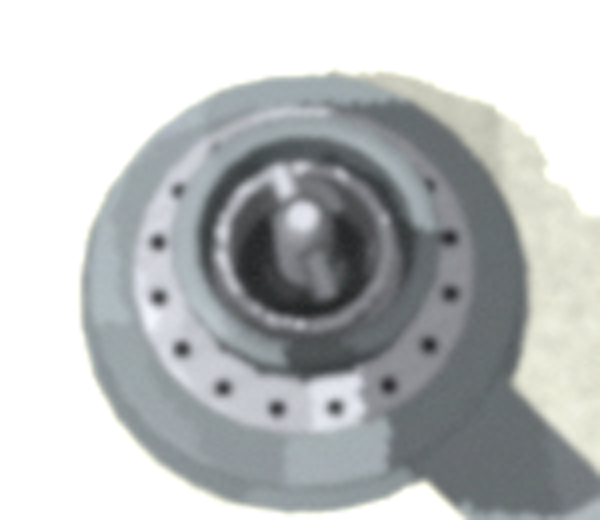

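The spacer is seated concentrically (rim centre about (303,238), as expected). Next the cap: its bar centre is about (0.4535, -0.237) and the bar yaw about 2.79.

Call:
{"api": "arm_command", "payload": {
  "moves": [
    [[0.022, -0.042, 0], [0, 0, -0.03], 0.06],
    [[0.044, -0.084, 0], [0, 0, -0.06], 0.06],
    [[0.066, -0.126, 0], [0, 0, -0.09], 0.06],
    [[0.088, -0.168, 0], [0, 0, -0.09], 0.06],
    [[0.11, -0.21, 0], [0, 0, -0.09], 0.06]
  ]
}}

```text
time: 17.4
tool_pos: [0.4573, -0.2349, 0.1837]
tool_rot: [-3.141, 0.001, 2.796]
contact_force: [0.8, -0.1, -1.1]
opening: 0.0599
grip_force: 0.0
```

Call:
{"api": "arm_command", "payload": {
  "moves": [
    [[0.003, -0.005, 0], [0, 0, 0], 0.06],
    [[0.003, -0.005, 0], [0, 0, 0], 0.06],
    [[0.003, -0.005, 0], [0, 0, 0], 0.06],
    [[0.003, -0.005, 0], [0, 0, 0], 0.06],
    [[0.003, -0.005, 0], [0, 0, 0], 0.06]
  ]
}}

```text
time: 17.9
tool_pos: [0.4555, -0.2376, 0.183]
tool_rot: [3.141, -0.0, 2.797]
contact_force: [-0.3, -0.8, -0.6]
opening: 0.0601
grip_force: 0.0
```

```bash
python3 - <<'E'
from h import *
m=robot.camera_model('wrist');im=snap('wrist','w7.png')
u,v=proj('wrist',[.4535,-.2374,.058],m);print(u,v)
for vm in(30,45,60):
  k=blob(im,(0,0,0),(180,255,vm),u,v,55);cs,_=cv2.findContours(k,0,1);c=max(cs,key=cv2.contourArea);r=cv2.minAreaRect(c)
  P=np.array([at('wrist',*x,.058,m)[:2] for x in cv2.boxPoints(r)]);E=[P[1]-P[0],P[2]-P[1]];E.sort(key=np.linalg.norm);e=E[1]
  print(vm,r,P.mean(0).round(4),'yaw',(np.arctan2(e[1],e[0])%np.pi).round(3),[np.linalg.norm(x).round(4) for x in E])
plan(list(P.mean(0))+[.031],np.arctan2(e[1],e[0]))
cv2.imwrite('pics/w7c.png',cv2.resize(im[max(int(v)-80,0):int(v)+80,int(u)-100:int(u)+100,::-1],None,fx=3,fy=3))
E
```

```text
251.09678776143383 186.06831369068942
30 ((247.77056884765625, 159.2823486328125), (10.954989433288574, 3.9047486782073975), 12.52880859375) [ 0.4277 -0.2315] yaw 1.004 [np.float64(0.0038), np.float64(0.0105)]
45 ((247.5, 184.5), (53.0, 13.0), 90.0) [ 0.4513 -0.2403] yaw 2.798 [np.float64(0.0124), np.float64(0.0528)]
60 ((247.5, 184.0), (54.0, 13.0), 90.0) [ 0.4509 -0.2402] yaw 2.798 [np.float64(0.0124), np.float64(0.0538)]
t 17.95 pos [ 0.4554 -0.2377  0.183 ] rot [ 3.141 -0.     2.796] q6 -1.86 SHIFT [ 0.0034 -0.0039  0.152 ] TURN [ 0.0003 -0.0001 -0.0017]
```

View pics/w7c.png

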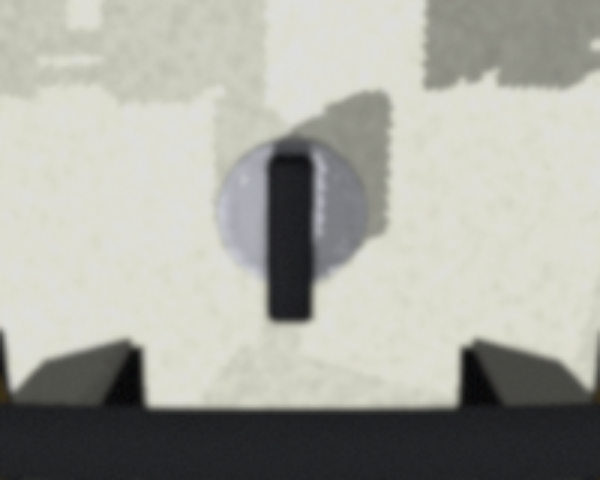

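The bar is upright in the view, at crop (290,238), aligned with the tool x axis. The disc centre is about (292.5,210). I'll cross-check the two.

```bash
python3 - <<'E'
from h import *
m=robot.camera_model('wrist');u0,v0=151,106
d=at('wrist',u0+292.5/3,v0+210/3,.008,m);b=[at('wrist',u0+290/3,v0+y/3,.058,m) for y in(155,321)]
print(d,b,np.mean(b,0),np.linalg.norm(b[0]-b[1]))
plan([*((d+np.mean(b,0))/2)[:2],.033]);print(robot.observe()['tool_pos'])
E
```

```text
[ 0.45181429 -0.24014296  0.008     ] [array([ 0.42610958, -0.23115825,  0.058     ]), array([ 0.47802411, -0.25001376,  0.058     ])] [ 0.45206684 -0.24058601  0.058     ] 0.05523267843827452
t 17.95 pos [ 0.4554 -0.2377  0.183 ] rot [ 3.141 -0.     2.796] q6 -1.86 SHIFT [ 0.0024 -0.0037  0.15  ] TURN [ 0.0003 -0.0001 -0.    ]
[ 0.45543892 -0.2376884   0.18302345]
```

Call:
{"api": "arm_command", "payload": {
  "moves": [
    [[0.0025, -0.0035, 0.045], [0, 0, 0], 0.05],
    [[0.0025, -0.0035, 0.09], [0, 0, 0], 0.05],
    [[0.0025, -0.0035, 0.125], [0, 0, 0], 0.05],
    [[0.0025, -0.0035, 0.145], [0, 0, 0], 0.05],
    [[0.0025, -0.0035, 0.152], [0, 0, 0], 0.05]
  ]
}}

```text
time: 18.45
tool_pos: [0.4504, -0.2396, 0.0288]
tool_rot: [3.14, -0.004, 2.796]
contact_force: [-0.9, 0.4, -0.3]
opening: 0.0502
grip_force: 0.0
```

Call:
{"api": "arm_command", "payload": {
  "moves": [
    [[0, 0, 0], [0, 0, 0], 0.03],
    [[0, 0, 0], [0, 0, 0], 0.01],
    [[0, 0, 0], [0, 0, 0], 0.005],
    [[0, 0, 0], [0, 0, 0], 0.005],
    [[0, 0, 0], [0, 0, 0], 0.005]
  ],
  "squeeze": 45
}}

```text
time: 18.95
tool_pos: [0.4516, -0.2412, 0.032]
tool_rot: [-3.141, 0.002, 2.795]
contact_force: [-0.4, 0.3, 3.9]
opening: 0.0155
grip_force: 45.0
```

Call:
{"api": "arm_command", "payload": {
  "moves": [
    [[0, 0, 0], [0, 0, 0], 0.005],
    [[0, 0, -0.01], [0, 0, 0], 0.005],
    [[0, 0, -0.05], [0, 0, 0], 0.005],
    [[0, 0, -0.095], [0, 0, 0], 0.005],
    [[0, 0, -0.135], [0, 0, 0], 0.005]
  ]
}}

```text
time: 19.45
tool_pos: [0.4509, -0.2408, 0.1684]
tool_rot: [3.142, 0.0, 2.795]
contact_force: [0.2, -0.7, -0.4]
opening: 0.0155
grip_force: 45.0
```

```bash
python3 - <<'E'
from h import *
plan([.5441,-.0432,.16],3.09)
E
```

```text
t 19.45 pos [ 0.4509 -0.2408  0.1684] rot [3.142 0.    2.795] q6 -1.86 SHIFT [-0.0204  0.2175  0.0084] TURN [ 0.      0.     -0.2953]
```

Call:
{"api": "arm_command", "payload": {
  "moves": [
    [[-0.004, 0.044, 0], [0, 0, -0.06], 0.005],
    [[-0.008, 0.088, 0], [0, 0, -0.12], 0.005],
    [[-0.012, 0.132, 0], [0, 0, -0.18], 0.005],
    [[-0.016, 0.176, 0.002], [0, 0, -0.24], 0.005],
    [[-0.0205, 0.21, 0.004], [0, 0, -0.295], 0.005]
  ]
}}

```text
time: 19.95
tool_pos: [0.5422, -0.048, 0.1627]
tool_rot: [3.141, 0.0, 3.093]
contact_force: [0.1, -0.8, -1.8]
opening: 0.0157
grip_force: 45.0
```

Call:
{"api": "arm_command", "payload": {
  "moves": [
    [[0, 0, 0], [0, 0, 0], 0.005],
    [[0, 0, 0], [0, 0, 0], 0.005],
    [[0, 0, 0], [0, 0, 0], 0.005],
    [[0, 0, 0], [0, 0, 0], 0.005],
    [[0, 0, 0], [0, 0, 0], 0.005]
  ]
}}

```text
time: 20.45
tool_pos: [0.5416, -0.0515, 0.1624]
tool_rot: [-3.142, 0.0, 3.088]
contact_force: [0.0, -0.4, -0.5]
opening: 0.0155
grip_force: 45.0
```

```bash
python3 - <<'E'
from h import *
m=robot.camera_model('wrist');im=snap('wrist','w8.png')
plan([.5441,-.0432,.143],3.09)
E
```

```text
t 20.5 pos [ 0.5416 -0.0513  0.1623] rot [3.142 0.    3.088] q6 -1.75 SHIFT [-0.002   0.0082  0.0193] TURN [ 0.      0.0001 -0.0018]
```

Call:
{"api": "arm_command", "payload": {
  "moves": [
    [[-0.002, 0.008, 0], [0, 0, 0], 0.005],
    [[-0.002, 0.008, 0], [0, 0, 0], 0.005],
    [[-0.002, 0.008, 0.008], [0, 0, 0], 0.005],
    [[-0.002, 0.008, 0.014], [0, 0, 0], 0.005],
    [[-0.002, 0.008, 0.017], [0, 0, 0], 0.005]
  ]
}}

```text
time: 21.0
tool_pos: [0.5437, -0.0424, 0.144]
tool_rot: [3.141, -0.002, 3.09]
contact_force: [0.1, 0.3, -1.3]
opening: 0.0151
grip_force: 45.0
```

Call:
{"api": "arm_command", "payload": {
  "moves": [
    [[0, 0, 0], [0, 0, 0], 0.005],
    [[0, 0, 0], [0, 0, 0], 0.005],
    [[0, 0, 0.0], [0, 0, 0], 0.005],
    [[0, 0, 0], [0, 0, 0], 0.005],
    [[0, 0, 0], [0, 0, 0], 0.005]
  ]
}}

```text
time: 21.5
tool_pos: [0.5444, -0.0425, 0.1454]
tool_rot: [3.142, 0.0, 3.09]
contact_force: [0.2, 0.6, -1.7]
opening: 0.0155
grip_force: 45.0
```

```bash
python3 - <<'E'
from h import *
plan([.544,-.0432,.130],3.09);print(robot.observe()['contact_force'])
E
```

```text
t 21.5 pos [ 0.5444 -0.0425  0.1454] rot [3.142 0.    3.09 ] q6 -1.74 SHIFT [ 0.0003 -0.0007  0.0154] TURN [ 0.      0.0004 -0.0002]
[ 0.17403729  0.55918122 -1.65369188]
```

Call:
{"api": "arm_command", "payload": {
  "moves": [
    [[0.0003, -0.0007, 0.004], [0, 0, 0], 0.005],
    [[0.0003, -0.0007, 0.008], [0, 0, 0], 0.005],
    [[0.0003, -0.0007, 0.011], [0, 0, 0], 0.005],
    [[0.0003, -0.0007, 0.0135], [0, 0, 0], 0.005],
    [[0.0003, -0.0007, 0.0155], [0, 0, 0], 0.005]
  ]
}}

```text
time: 22.0
tool_pos: [0.5439, -0.0432, 0.1293]
tool_rot: [3.141, -0.0, 3.09]
contact_force: [1.2, -0.2, -1.6]
opening: 0.0155
grip_force: 45.0
```

Call:
{"api": "arm_command", "payload": {
  "moves": [
    [[0, 0, 0.001], [0, 0, 0], 0.005],
    [[0, 0, 0.002], [0, 0, 0], 0.005],
    [[0, 0, 0.003], [0, 0, 0], 0.005],
    [[0, 0, 0.004], [0, 0, 0], 0.005],
    [[0, 0, 0.0045], [0, 0, 0], 0.005]
  ]
}}

```text
time: 22.5
tool_pos: [0.5439, -0.0432, 0.1252]
tool_rot: [3.142, 0.0, 3.09]
contact_force: [-0.7, -0.2, -1.6]
opening: 0.0159
grip_force: 45.0
```

Call:
{"api": "arm_command", "payload": {
  "moves": [
    [[0, 0, 0.001], [0, 0, 0], 0.005],
    [[0, 0, 0.002], [0, 0, 0], 0.005],
    [[0, 0, 0.003], [0, 0, 0], 0.005],
    [[0, 0, 0.0035], [0, 0, 0], 0.005],
    [[0, 0, 0.004], [0, 0, 0], 0.005]
  ]
}}

```text
time: 23.0
tool_pos: [0.5439, -0.0432, 0.1211]
tool_rot: [3.142, -0.0, 3.09]
contact_force: [0.1, 0.5, -2.4]
opening: 0.0158
grip_force: 45.0
```

Call:
{"api": "arm_command", "payload": {
  "moves": [
    [[0, 0, 0.001], [0, 0, 0], 0.005],
    [[0, 0, 0.002], [0, 0, 0], 0.005],
    [[0, 0, 0.0025], [0, 0, 0], 0.005],
    [[0, 0, 0.003], [0, 0, 0], 0.005],
    [[0, 0, 0.0035], [0, 0, 0], 0.005]
  ]
}}

```text
time: 23.5
tool_pos: [0.5441, -0.0432, 0.118]
tool_rot: [3.142, 0.0, 3.09]
contact_force: [-0.9, -0.1, 3.9]
opening: 0.0155
grip_force: 45.0
```

Slot is over the pin and the cap is on the spacer. Now pushing against the spring.

Call:
{"api": "arm_command", "payload": {
  "moves": [
    [[0, 0, 0.001], [0, 0, 0], 0.005],
    [[0, 0, 0.002], [0, 0, 0], 0.005],
    [[0, 0, 0.003], [0, 0, 0], 0.005],
    [[0, 0, 0.004], [0, 0, 0], 0.005],
    [[0, 0, 0.004], [0, 0, 0], 0.005]
  ]
}}

```text
time: 24.0
tool_pos: [0.5442, -0.0433, 0.1142]
tool_rot: [-3.142, 0.001, 3.09]
contact_force: [-1.4, 0.0, 6.5]
opening: 0.0157
grip_force: 45.0
```

Call:
{"api": "arm_command", "payload": {
  "moves": [
    [[0, 0, 0.001], [0, 0, 0], 0.005],
    [[0, 0, 0.002], [0, 0, 0], 0.005],
    [[0, 0, 0.003], [0, 0, 0], 0.005],
    [[0, 0, 0.0035], [0, 0, 0], 0.005],
    [[0, 0, 0.0035], [0, 0, 0], 0.005]
  ]
}}

```text
time: 24.5
tool_pos: [0.5442, -0.0432, 0.1111]
tool_rot: [-3.141, 0.001, 3.09]
contact_force: [-2.0, 0.7, 8.8]
opening: 0.0156
grip_force: 45.0
```

Call:
{"api": "arm_command", "payload": {
  "moves": [
    [[0, 0, 0.0003], [0, 0, 0.08], 0.005],
    [[0, 0, 0.0003], [0, 0, 0.18], 0.005],
    [[0, 0, 0.0003], [0, 0, 0.28], 0.005],
    [[0, 0, 0.0003], [0, 0, 0.38], 0.005],
    [[0, 0, 0.0003], [0, 0, 0.48], 0.005]
  ]
}}

```text
time: 25.0
tool_pos: [0.5453, -0.0435, 0.1112]
tool_rot: [3.14, 0.004, 2.606]
contact_force: [-0.6, -0.2, 9.1]
opening: 0.0156
grip_force: 45.0
```

Call:
{"api": "arm_command", "payload": {
  "moves": [
    [[0, 0, 0], [0, 0, 0.1], 0.005],
    [[0, 0, 0], [0, 0, 0.2], 0.005],
    [[0, 0, 0], [0, 0, 0.3], 0.005],
    [[0, 0, 0], [0, 0, 0.4], 0.005],
    [[0, 0, 0], [0, 0, 0.5], 0.005]
  ]
}}

```text
time: 25.5
tool_pos: [0.5453, -0.0435, 0.1112]
tool_rot: [3.139, 0.003, 2.106]
contact_force: [-0.1, 0.6, 8.8]
opening: 0.0155
grip_force: 45.0
```

```bash
python3 - <<'E'
from h import *
plan([.544,-.0432,.111],1.52);s=robot.observe();print(s['contact_force'],s['torque'])
E
```

```text
t 25.5 pos [ 0.5453 -0.0435  0.1112] rot [3.139e+00 3.000e-03 2.106e+00] q6 -0.75 SHIFT [ 0.001  -0.001   0.0002] TURN [0.0036 0.0018 0.586 ]
[-0.05416551  0.62400847  8.84534731] [-0.05028372  0.1151454   0.10533406]
```

Turned a radian freely so far. I'll finish the quarter turn, let up gently, then open.

Call:
{"api": "arm_command", "payload": {
  "moves": [
    [[0.0002, -0.0002, 0], [0, 0, 0.12], 0.005],
    [[0.0004, -0.0004, 0], [0, 0, 0.24], 0.005],
    [[0.0006, -0.0006, 0], [0, 0, 0.36], 0.005],
    [[0.0008, -0.0008, 0], [0, 0, 0.48], 0.005],
    [[0.001, -0.001, 0], [0, 0, 0.57], 0.005]
  ]
}}

```text
time: 26.0
tool_pos: [0.5441, -0.0432, 0.1113]
tool_rot: [3.137, 0.001, 1.535]
contact_force: [-0.0, -0.5, 8.8]
opening: 0.0156
grip_force: 45.0
```

Call:
{"api": "arm_command", "payload": {
  "moves": [
    [[0, 0, 0], [0, 0, 0], 0.005],
    [[0, 0, -0.0005], [0, 0, 0], 0.005],
    [[0, 0, -0.001], [0, 0, 0], 0.005],
    [[0, 0, -0.0015], [0, 0, 0], 0.005],
    [[0, 0, -0.002], [0, 0, 0], 0.005]
  ]
}}

```text
time: 26.5
tool_pos: [0.544, -0.0432, 0.1131]
tool_rot: [3.138, 0.001, 1.539]
contact_force: [1.1, -0.9, 7.1]
opening: 0.0155
grip_force: 45.0
```

Call:
{"api": "arm_command", "payload": {
  "moves": [
    [[0, 0, -0.0005], [0, 0, 0], 0.005],
    [[0, 0, -0.001], [0, 0, 0], 0.005],
    [[0, 0, -0.001], [0, 0, 0], 0.005],
    [[0, 0, -0.001], [0, 0, 0], 0.005],
    [[0, 0, -0.001], [0, 0, 0], 0.005]
  ]
}}

```text
time: 27.0
tool_pos: [0.544, -0.0432, 0.114]
tool_rot: [3.138, 0.001, 1.54]
contact_force: [1.7, -0.1, 6.3]
opening: 0.0153
grip_force: 45.0
```

Call:
{"api": "arm_command", "payload": {
  "moves": [
    [[0, 0, 0], [0, 0, 0], 0.018],
    [[0, 0, 0], [0, 0, 0], 0.022],
    [[0, 0, 0], [0, 0, 0], 0.03],
    [[0, 0, 0], [0, 0, 0], 0.04],
    [[0, 0, 0], [0, 0, 0], 0.05]
  ]
}}

```text
time: 27.5
tool_pos: [0.5424, -0.0428, 0.1126]
tool_rot: [-3.141, -0.0, 1.54]
contact_force: [0.0, -0.2, -0.2]
opening: 0.0414
grip_force: 0.0
```

Call:
{"api": "arm_command", "payload": {
  "moves": [
    [[0, 0, -0.02], [0, 0, 0], 0.06],
    [[0, 0, -0.05], [0, 0, 0], 0.06],
    [[0, 0, -0.08], [0, 0, 0], 0.06],
    [[-0.03, 0, -0.09], [0, 0, 0], 0.06],
    [[-0.06, 0, -0.09], [0, 0, 0], 0.06]
  ]
}}

```text
time: 28.0
tool_pos: [0.5417, -0.1032, 0.2052]
tool_rot: [3.137, 0.001, 1.542]
contact_force: [0.2, -0.2, 0.5]
opening: 0.06
grip_force: 0.0
```

Call:
{"api": "arm_command", "payload": {
  "moves": [
    [[-0.03, 0, 0], [0, 0, 0], 0.06],
    [[-0.05, 0, 0], [0, 0, 0], 0.06],
    [[-0.05, 0, 0], [0, 0, 0], 0.06],
    [[-0.05, 0, 0], [0, 0, 0], 0.06],
    [[-0.05, 0, 0], [0, 0, 0], 0.06]
  ]
}}

```text
time: 28.5
tool_pos: [0.5391, -0.1518, 0.2028]
tool_rot: [-3.141, -0.001, 1.541]
contact_force: [-0.1, 0.6, -0.9]
opening: 0.0603
grip_force: 0.0
```

```bash
python3 - <<'E'
from h import *
m=robot.camera_model('wrist');w=robot.read_camera('wrist');s=robot.read_camera('side')
u,v=proj('wrist',[.5441,-.0432,.1],m).astype(int);a,b=proj('side',[.5441,-.0432,.09]).astype(int);v=max(v,60)
print('side rows for cap underside .082/.086/.095, bar top .140/.144/.153:',[proj('side',[.5441,-.0432,z])[1].round(1) for z in(.082,.086,.095,.140,.144,.153)],'off',a-50,b-75)
o=np.hstack([cv2.resize(w[v-60:v+60,u-40:u+40],(400,600)),cv2.resize(s[b-75:b+75,a-50:a+50],(400,600),interpolation=cv2.INTER_CUBIC)])
cv2.imwrite('pics/end.png',np.clip(o[:,:,::-1]*1.3,0,255).astype(np.uint8))
E
```

```text
side rows for cap underside .082/.086/.095, bar top .140/.144/.153: [np.float64(210.2), np.float64(208.7), np.float64(205.2), np.float64(187.5), np.float64(185.9), np.float64(182.2)] off 205 132
```

View pics/end.png

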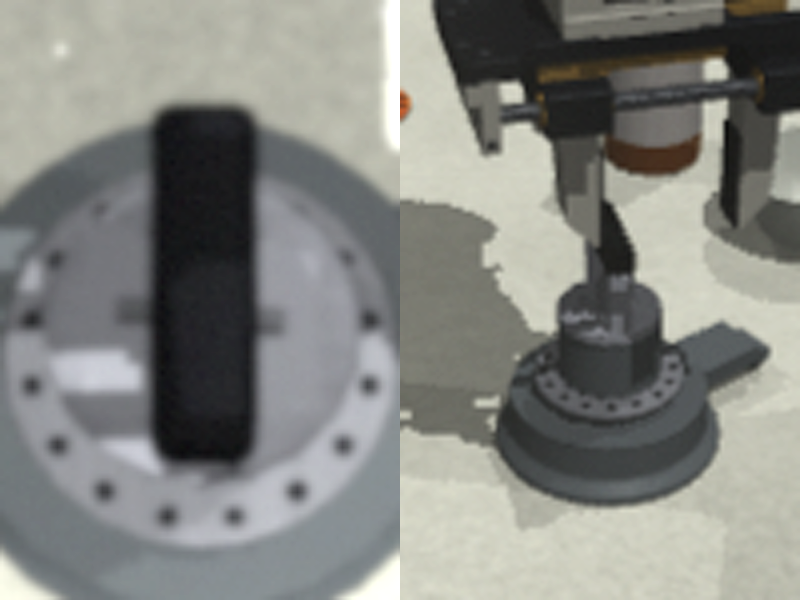

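The picture shows the pin lying on top of the disc, crosswise to the bar, at about (120–285, 315). The cap is level and locked, and the gripper is clear.

```bash
python3 -c "
from cell import robot
print(robot.hand_in())"
```

```text
the job is handed in; nothing more can be done
None
```

The hand press is back together: strainer, spacer and cap are stacked on the post, with the cap locked under the cross pin and let go. I handed it in at about 28.6 s; the hand-in returned no verdict.

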